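# Middle board out of the stack

### The job

Three wooden boards lie stacked here and I need the middle one: lift the small board off, slide the middle board off the big one until it lies flat on the white worktop, then put the small board back flat on the middle of the big board, its long side lined up with the big board's. Leave the cup, the timer and the beaker where they are.

Things in the scene. Friction and masses are not known exactly. Their poses are not given: they have to be found in the camera images.
- big_board: the largest and lowest board of the stack: a plain rectangular chopping board 210 x 124 x 10 mm (x, y, z) with a groove round its rim, on non-slip feet so that it never moves. Origin at the centre of its underside, on the worktop (z = 0); x along its long side, z up. A cabinet 130 mm high stands to its left, from y = 0.27 on
- middle_board: middle board of the stack: 136 x 82 x 18 mm (x, y, z), 0.2 kg, loose, edges rounded 4 mm, dark dot at one end. Origin: centre of its underside; x along its long side, z up. Starts flat on the big board, nearly centred and lined up. Hard to grasp (wide); slides when pushed on its side, and pushed off the big board's long side drops flat on the worktop, which is free to its right (-y) down to the 80 mm high sink edge at y = -0.24
- small_board: the smallest and topmost board: a rectangular block 100 x 54 x 20 mm (x, y, z), 0.09 kg, loose, edges rounded by 4 mm, a dark dot at one end. Origin at the centre of its underside; x along its long side, z up. It starts flat on the middle board, nearly centred and lined up, its top 48 mm above the worktop; it can be grasped across its 54 mm width
- blue_cup: blue open cup, 64 mm across and 62 mm high, a loose bystander at the back left of the worktop; origin at the centre of its underside
- kitchen_timer: round white and grey kitchen timer, 60 mm across and 41 mm high, a loose bystander at the back of the worktop; origin at the centre of its underside
- green_beaker: green beaker standing upside down, 84 mm across and 130 mm high, a loose bystander at the back right of the worktop; origin at the centre of its underside

How it is judged:
By the outcome, as a careful person would: the job done as asked, in the order asked, and still so for the second after the job is handed in, with the robot touching nothing.
It also fails if it takes over 67 s, if anything falls off the work surface, if the arm or the gripper's body presses on something with over 40 N, if the wrist force passes 120 N, or if a joint passes its speed limit or range.

### The arm

A 7-joint arm with a two-finger parallel gripper is mounted at the origin on a cart in front of the work surface, level with it; the furniture and walls round the work are solid. World frame = base frame: x ahead of the robot, y to its left, z up, the work surface at z = 0. Lengths are in m, angles in rad, forces in N, time in s.
With the tool pointing down it reaches from about 0.4 to 0.85 m from the base axis. Payload 10.4 kg.
Tool frame: the origin (TCP) lies at the very end of the fingers, on their centre line; the grasp point (between the pads) lies 19 mm behind it; z points along the fingers, y is the direction in which the jaws open and shut (so a half turn about z gives the same grasp; the last joint's range is limited). The gripper opens to 85 mm and grips with 20 to 120 N. Pads are 22 mm wide; open, the fingers measure 114 mm over their backs; the gripper's body (76 mm by 85 mm) begins 54 mm behind the grasp point. The pads swing forward as they close: fully open they stand 13 mm farther back than shut.
Start: joints at [-1.282, 0.332, -0.065, 1.46, 0.022, 1.35, -0.088], TCP at [0.192, 0.595, 0.231] pointing down, gripper open.
Joint ranges: [-2.6, 2.6], [-0.5, 2.12], [-1.47, 1.34], [0.16, 2.42], [-1.27, 4.41], [0.06, 2.06], [-2.6, 2.6]. Speed limits (rad/s): [2.22, 2.22, 2.79, 2.79, 3.14, 3.14, 3.14].

### API

Orientations are given as a unit quaternion [w, x, y, z].
In Python, from cell import * gives the robot as it stands.
- The arm moves only by the tool arm_command, never from a script. Its argument "motion" is a list of rows, each a list of 3 entries, a list of its own where there are three numbers: the gripper's target within -1 to 1 (shut at 1, half-way at 0, fully open at -1), then the shift along the tool's x, y, z in m, then the turn about the tool's z in rad. A call has 1 to 20 rows; each row is the pose to reach, as a shift and turn from the pose measured when the call began, along the tool's axes at that moment; what a row does not reach only later rows make up. A row lasts 1/12 s, in which the tool goes at most 41.7 mm and 7.16 degrees, less where a joint would pass 70% of its speed; a pose out of reach is approached as far as the arm can. A call with a gripper value outside its range is refused whole. The fingers move at their own pace and stop on an object; the grip force is fixed at half the most. Time passes only in rows, so rows that repeat a pose let the fingers close. It gives the time, the measured TCP pose, the force and the opening at its end, in the units of the state.
- read_state(): the state, without advancing time (a new reading comes with each control period).
- camera(name): name is "side" or "top" or "wrist"; returns a dict with "image" (420x560x3 uint8, red, green, blue), "vertical_fov" (degrees; the focal length in pixels is half the picture's height over the tangent of half this angle, whatever the lens; pixels are square), "cx", "cy" (the principal point, pixels), "eye" and "rotation" of the camera in the world. Camera axes: x right, y down, z forward; pixel columns grow to the right and rows downward; lengths in m; the calibration is good to about 2 mm. A picture is of the moment at which its call begins. There is no depth.
- finish_job(): hands the job in, once; it reports no verdict.
The state is a dict: "time_s": time; "q": joint angles; "dq": joint speeds; "joint_efforts": joint torques, N m; "eef_pos": TCP position; "tcp_rot": TCP orientation; "force": force on the tool from outside, world axes, zero at the start; "wrist_torque": the same for the moment, N m; "finger_gap": finger opening in m.
Only numpy, scipy, OpenCV 4.12 (cv2) and the standard library are available. Lean on these libraries where they do the work, as an engineer would, in place of code of your own. Each camera call takes 0.05 s, during which the arm holds its last target.

## Working session

There is one attempt and no reset: what is moved stays moved. The work goes in short steps, Python scripts to look and compute and a tool call to move; the robot and the scene stay as the last step left them, time stands still between calls to the robot, and variables do not carry over. Pictures are saved under pics/ and viewed, and the job is handed in when it is done.

Besides the shell and the picture viewer there is one more tool, called after ">>>" as a command line: name --argument value ..., lists and objects as JSON in quotes. arm_command: Moves the arm, as the interface text tells. Its arguments: {"type":"object","properties":{"motion":{"type":"array","items":{"type":"array"}}},"required":["motion"]}

```bash
ls; mkdir -p pics; python3 - <<'E'
from cell import *
import cv2
s=read_state()
print(s['time_s'],s['eef_pos'],s['tcp_rot'],s['finger_gap'])
for n in ("top","side","wrist"):
    c=camera(n); cv2.imwrite(f'pics/{n}0.png',c['image'][:,:,::-1]); print(n,c['vertical_fov'],c['cx'],c['cy'],c['eye'],c['rotation'])
E
```

```text
pics
0.0 [0.19163594 0.59449177 0.23052078] [-8.04890653e-05  1.55256445e-01  9.87873938e-01 -7.16293747e-04] 0.08518623027845813
top 43.70241529923776 272.11854446143127 211.4051508617955 [ 0.51880999 -0.01184143  1.03036862] [-0.0474423   0.7101399  -0.70107552  0.04408688]
side 50.022110112332946 279.3916158696423 206.00711350181882 [ 0.5683207  -0.86091307  0.40244787] [-0.55985516  0.8271798  -0.03815787  0.02966065]
wrist 70.92541780375207 274.7599535728341 209.32991455999584 [0.12357124 0.61747699 0.37315104] [0.11472961 0.8001998  0.58286785 0.08235575]
```

View pics/top0.png

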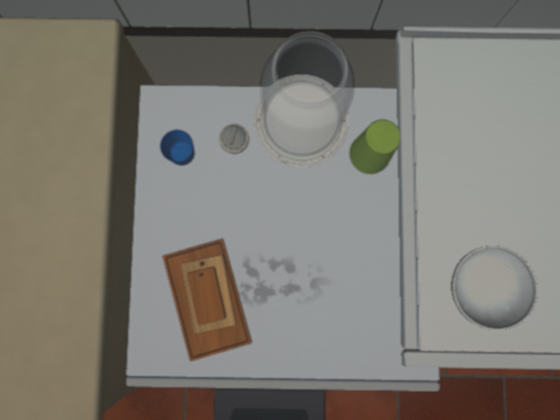

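View pics/side0.png

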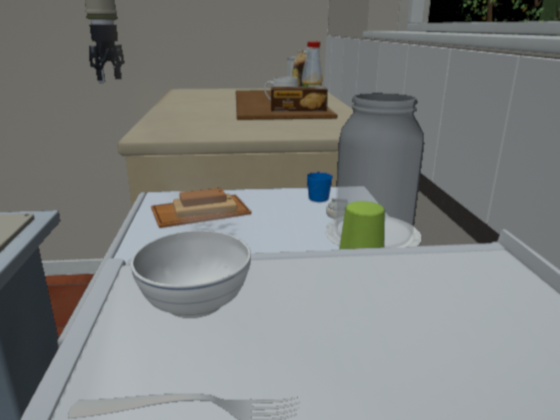

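View pics/wrist0.png

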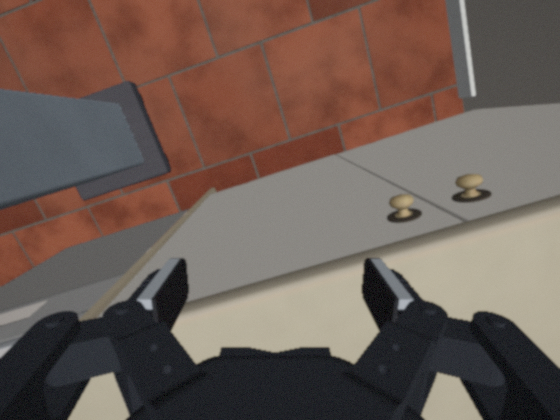

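```bash
cat > h.py <<'E'
import numpy as np,cv2
from scipy.spatial.transform import Rotation as R
def K(c):
    f=c['image'].shape[0]/2/np.tan(np.radians(c['vertical_fov'])/2); return f
def unproj(c,u,v,z):
    f=K(c); d=R.from_quat(np.roll(c['rotation'],-1)).apply([(u-c['cx'])/f,(v-c['cy'])/f,1]) if np.shape(c['rotation'])==(4,) else np.array(c['rotation'])@[(u-c['cx'])/f,(v-c['cy'])/f,1]
    e=np.array(c['eye']); return e+d*(z-e[2])/d[2]
def proj(c,p):
    r=R.from_quat(np.roll(c['rotation'],-1)); q=r.inv().apply(np.array(p)-c['eye']); f=K(c)
    return np.c_[q[:,0]/q[:,2]*f+c['cx'],q[:,1]/q[:,2]*f+c['cy']]
def crop(c,name,x0,y0,w,h,s):
    cv2.imwrite(name,cv2.resize(c['image'][y0:y0+h,x0:x0+w,::-1],None,fx=s,fy=s,interpolation=cv2.INTER_CUBIC))
E
python3 - <<'E'
from cell import *
from h import *
c=camera('top'); crop(c,'pics/t1.png',150,230,120,140,4.2)
# known: cabinet y=.27 , sink y=-.24 
print(unproj(c,137,180,0),unproj(c,398,180,0.08),unproj(c,113,180,.13))
E
```

```text
[0.71298396 0.26524276 0.        ] [ 0.70385407 -0.23770092  0.08      ] [0.6879662  0.27231458 0.13      ]
```

View pics/t1.png

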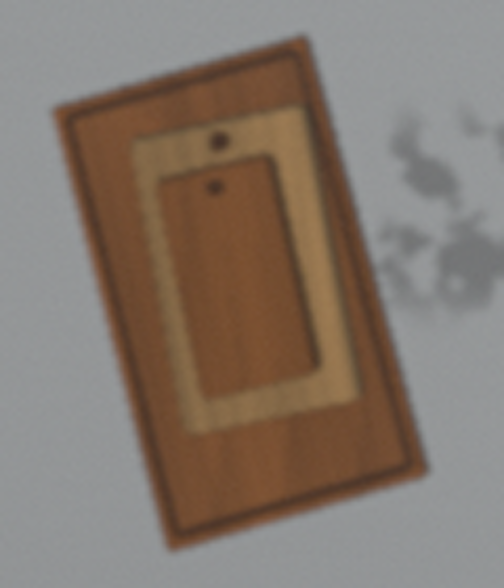

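```bash
cat > m.py <<'E'
from cell import *
from h import *
def board(c,pts,z,x0,y0,s):
    P=np.array([unproj(c,x0+u/s,y0+v/s,z)[:2] for u,v in pts])
    ctr=P.mean(0); ax=(P[0]+P[1]-P[2]-P[3])/2; w=(P[0]+P[3]-P[1]-P[2])/2
    print(ctr.round(4),'L',np.linalg.norm(ax).round(4),'W',np.linalg.norm(w).round(4),'yaw',np.degrees(np.arctan2(ax[1],ax[0])).round(2),np.degrees(np.arctan2(-w[0],w[1])).round(2))
E
python3 - <<'E'
from m import *
c=camera('top')
for p,z in (([(55,107),(307,37),(428,470),(170,548)],.01),([(132,140),(302,106),(358,400),(190,434)],.028),([(157,180),(270,154),(320,370),(203,402)],.048)):
    board(c,p,z,150,230,4.2)
s=read_state()
print(R.from_quat(np.roll(s['tcp_rot'],-1)).as_matrix().round(3),s['time_s'],s['q'])
E
```

```text
[0.4812 0.1169] L 0.2057 W 0.121 yaw 16.91 16.79
[0.4903 0.1123] L 0.1338 W 0.0774 yaw 12.72 12.03
[0.4877 0.1132] L 0.0981 W 0.0521 yaw 14.15 14.78
[[-0.952  0.307 -0.   ]
 [ 0.307  0.952 -0.001]
 [-0.    -0.001 -1.   ]] 0.25 [-1.28157799  0.33252432 -0.06468013  1.46047173  0.02162672  1.34988704
 -0.08852072]
```

>>> arm_command --motion '[[-1,[-0.1,-0.086,0],-0.2],[-1,[-0.2,-0.171,0],-0.4],[-1,[-0.3,-0.256,0],-0.564],[-1,[-0.43,-0.367,0],-0.564],[-1,[-0.43,-0.367,0],-0.564],[-1,[-0.43,-0.367,0],-0.564],[-1,[-0.43,-0.367,0],-0.564],[-1,[-0.43,-0.367,0],-0.564],[-1,[-0.43,-0.367,0],-0.564],[-1,[-0.43,-0.367,0],-0.564],[-1,[-0.43,-0.367,0],-0.564],[-1,[-0.43,-0.367,0],-0.564],[-1,[-0.43,-0.367,0],-0.564],[-1,[-0.43,-0.367,0],-0.564],[-1,[-0.43,-0.367,0],-0.564],[-1,[-0.43,-0.367,0],-0.564],[-1,[-0.43,-0.367,0],-0.564],[-1,[-0.43,-0.367,0],-0.564]]'

```text
time_s: 1.75
eef_pos: [0.4878, 0.1149, 0.2311]
tcp_rot: [-0.0, -0.127, 0.992, -0.0]
force: [-0.4, -0.3, -0.8]
finger_gap: 0.0855
```

```bash
cat >> m.py <<'E'
def st():
    s=read_state(); M=R.from_quat(np.roll(s['tcp_rot'],-1)).as_matrix()
    print(round(s['time_s'],2),s['eef_pos'].round(4) if hasattr(s['eef_pos'],'round') else s['eef_pos'],'yaw y',np.degrees(np.arctan2(M[1,1],M[0,1])).round(2),'q',np.round(s['q'],2),'gap',round(s['finger_gap'],4),'F',np.round(s['force'],1))
    return s,M
def go(x,y,z,yawy=None):
    s,M=st(); d=M.T@(np.array([x,y,z])-s['eef_pos']); print('shift',d.round(4),end=' ')
    if yawy is not None:
        a=np.degrees(np.arctan2(M[1,1],M[0,1])); print('turn',np.radians(-(yawy-a)).round(4))
def outline(img,c,x,y,z,yaw,L,W,col):
    a=np.radians(yaw); r=np.array([[np.cos(a),-np.sin(a)],[np.sin(a),np.cos(a)]])
    P=np.array([r@[sx*L/2,sy*W/2] for sx,sy in((1,1),(1,-1),(-1,-1),(-1,1))])+[x,y]
    p=proj(c,np.c_[P,[z]*4]); return p
E
python3 - <<'E'
from m import *
go(.4877,.1132,.03,104.5)
c=camera('wrist'); cv2.imwrite('pics/w1.png',c['image'][:,:,::-1])
print(outline(None,c,.4877,.1132,.048,14.5,.1,.054,0).round(1))
E
```

```text
1.75 [0.4878 0.1149 0.2311] yaw y 104.58 q [-0.64  0.05  0.33  1.8  -0.02  1.3   1.52] gap 0.0855 F [-0.4 -0.3 -0.8]
shift [ 0.0004 -0.0016  0.2011] turn 0.0013
[[295.6 230.7]
 [249.7 230.7]
 [247.6 143.7]
 [297.5 143.7]]
```

View pics/w1.png

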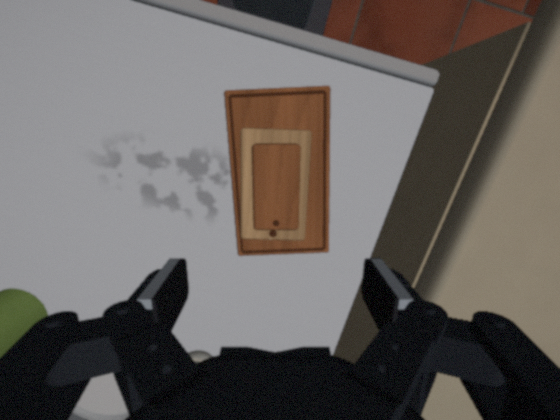

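>>> arm_command --motion '[[-1,[0,0,0.04],0],[-1,[0,0,0.08],0],[-1,[0,0,0.11],0],[-1,[0,0,0.14],0],[-1,[0,0,0.16],0],[-1,[0,0,0.175],0],[-1,[0,0,0.185],0],[-1,[0,0,0.195],0],[-1,[0,0,0.2],0],[-1,[0,0,0.2],0],[-1,[0,0,0.2],0]]'

```text
time_s: 2.72
eef_pos: [0.4881, 0.115, 0.0316]
tcp_rot: [0.0, -0.127, 0.992, -0.0]
force: [0.6, -0.8, 0.1]
finger_gap: 0.0857
```

>>> arm_command --motion '[[0,[0,0,0],0],[0.5,[0,0,0],0],[1,[0,0,0],0],[1,[0,0,0],0],[1,[0,0,0],0],[1,[0,0,0],0],[1,[0,0,0],0],[1,[0,0,0],0],[1,[0,0,0],0]]'

```text
time_s: 3.47
eef_pos: [0.4887, 0.1153, 0.0327]
tcp_rot: [0.001, -0.127, 0.992, 0.0]
force: [-1.2, -0.5, 7.2]
finger_gap: 0.0522
```

>>> arm_command --motion '[[1,[0,0,-0.01],0],[1,[0,0,-0.025],0],[1,[0,0,-0.05],0],[1,[0,0,-0.08],0],[1,[0,0,-0.1],0],[1,[0,0,-0.1],0],[1,[0,0,-0.1],0]]'

```text
time_s: 4.05
eef_pos: [0.4893, 0.1155, 0.1342]
tcp_rot: [0.002, -0.127, 0.992, 0.001]
force: [-0.8, 0.1, -0.5]
finger_gap: 0.0521
```

```bash
python3 - <<'E'
from m import *
st()
c=camera('wrist'); cv2.imwrite('pics/w2.png',c['image'][:,:,::-1])
c=camera('top'); crop(c,'pics/t2.png',130,210,200,160,4)
E
```

```text
4.05 [0.4893 0.1155 0.1342] yaw y 104.59 q [-0.63  0.14  0.33  1.92 -0.05  1.09  1.55] gap 0.0521 F [-0.8  0.1 -0.5]
```

View pics/w2.png

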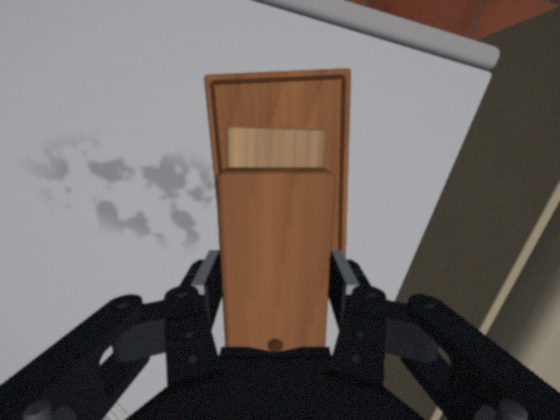

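View pics/t2.png

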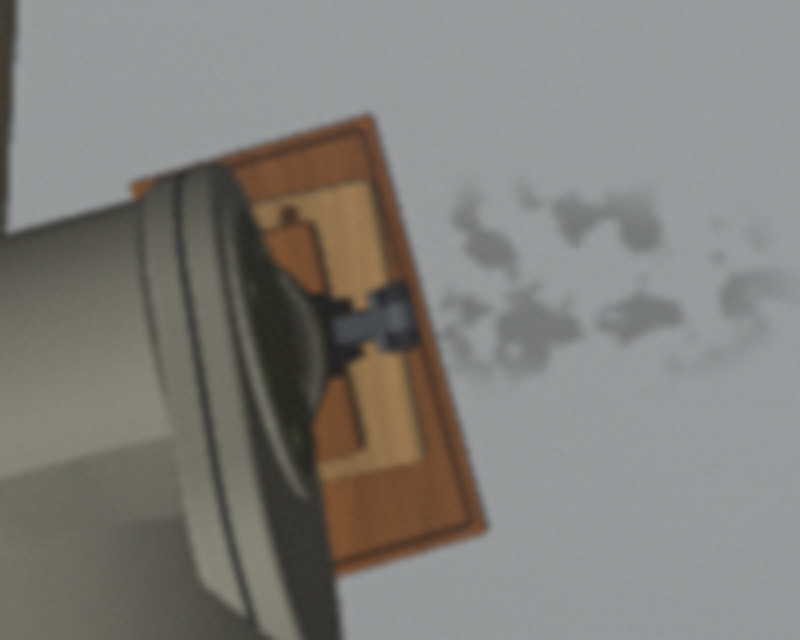

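```bash
python3 - <<'E'
from m import *
go(.48,-.15,.0065,104.6)
E
```

```text
4.15 [0.488  0.1151 0.1322] yaw y 104.59 q [-0.63  0.14  0.33  1.92 -0.05  1.09  1.55] gap 0.0521 F [-0.3 -0.2 -1.2]
shift [ 0.0747 -0.2546  0.1255] turn -0.0001
```

>>> arm_command --motion '[[1,[0.01,-0.035,0],0],[1,[0.02,-0.07,0],0],[1,[0.03,-0.105,0],0],[1,[0.04,-0.14,0],0],[1,[0.05,-0.175,0],0],[1,[0.062,-0.21,0.01],0],[1,[0.07,-0.235,0.03],0],[1,[0.075,-0.254,0.06],0],[1,[0.075,-0.254,0.09],0],[1,[0.075,-0.254,0.105],0],[1,[0.075,-0.254,0.11],0],[1,[0.075,-0.254,0.11],0],[1,[0.075,-0.254,0.11],0]]'

```text
time_s: 5.23
eef_pos: [0.4796, -0.1495, 0.0223]
tcp_rot: [0.0, -0.127, 0.992, 0.0]
force: [0.2, 0.1, 0.2]
finger_gap: 0.0522
```

```bash
python3 - <<'E'
from m import *
go(.48,-.15,.0065,104.6)
c=camera('side'); crop(c,'pics/s3.png',80,130,260,200,3)
E
```

```text
5.23 [ 0.4796 -0.1495  0.0223] yaw y 104.61 q [-0.25  0.32  0.52  2.02 -0.21  0.85  2.22] gap 0.0522 F [0.2 0.1 0.2]
shift [-0.0002 -0.0006  0.0158] turn 0.0002
```

View pics/s3.png

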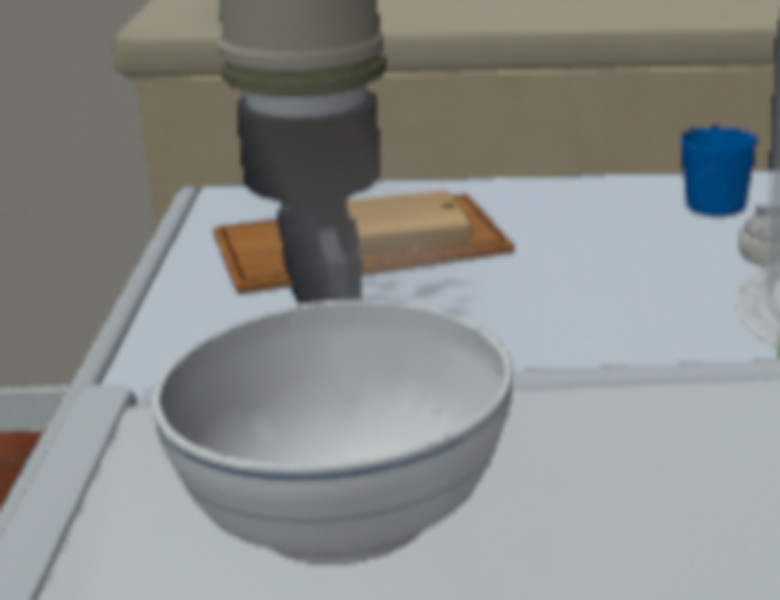

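>>> arm_command --motion '[[1,[0,0,0.006],0],[1,[0,0,0.011],0],[1,[0,0,0.014],0],[1,[0,0,0.016],0],[1,[0,0,0.0165],0],[1,[0,0,0.0165],0]]'

```text
time_s: 5.78
eef_pos: [0.4801, -0.1495, 0.0062]
tcp_rot: [0.001, -0.127, 0.992, 0.0]
force: [-0.5, 0.0, -0.9]
finger_gap: 0.0527
```

>>> arm_command --motion '[[1,[0,0,0.001],0],[1,[0,0,0.002],0],[1,[0,0,0.002],0]]'

```text
time_s: 6.03
eef_pos: [0.4803, -0.1496, 0.0047]
tcp_rot: [0.001, -0.127, 0.992, 0.0]
force: [-2.4, 1.5, 6.1]
finger_gap: 0.0523
```

Contact with the worktop; release and rise.

>>> arm_command --motion '[[0.2,[0,0,0],0],[-0.5,[0,0,0],0],[-1,[0,0,0],0],[-1,[0,0,0],0],[-1,[0,0,0],0],[-1,[0,0,-0.03],0],[-1,[0,0,-0.07],0],[-1,[0,0,-0.11],0],[-1,[0,0,-0.13],0],[-1,[0,0,-0.13],0]]'

```text
time_s: 6.87
eef_pos: [0.4826, -0.1504, 0.1395]
tcp_rot: [0.005, -0.127, 0.992, -0.0]
force: [-0.1, 0.1, 0.4]
finger_gap: 0.0855
```

```bash
python3 - <<'E'
from m import *
st()
c=camera('top'); crop(c,'pics/t4.png',140,220,190,150,4)
E
```

```text
6.87 [ 0.4826 -0.1504  0.1395] yaw y 104.58 q [-0.31  0.14  0.57  1.92 -0.09  1.09  2.12] gap 0.0855 F [-0.1  0.1  0.4]
```

View pics/t4.png

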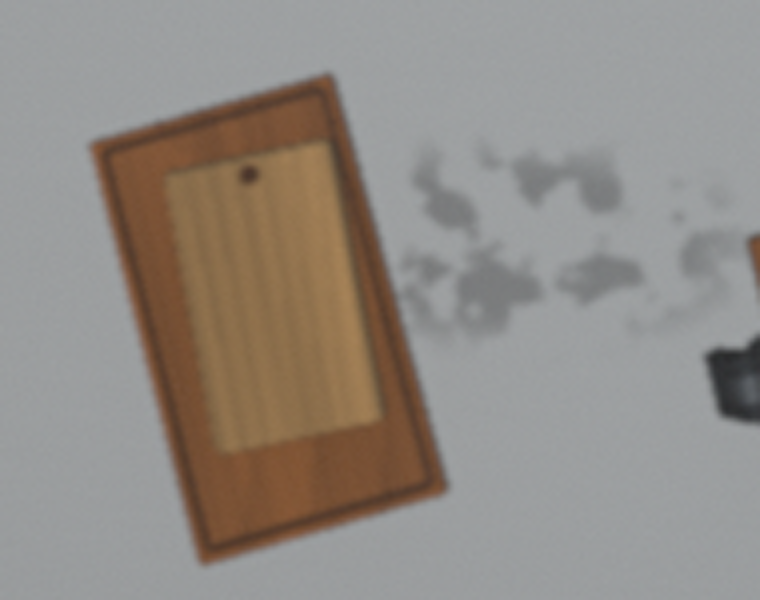

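```bash
python3 - <<'E'
from m import *
c=camera('top')
for p,z in (([(92,144),(332,74),(447,490),(204,563)],.01),([(165,174),(328,140),(383,418),(220,452)],.028)):
    board(c,p,z,140,220,4)
a=np.radians(16.9); n=np.array([-np.sin(a),np.cos(a)])
for d in (.068,): print(np.array([.490,.113])+d*n)
p=np.array([.490,.113])+.068*n
go(p[0],p[1],.14,16.9)
E
```

```text
[0.4807 0.1168] L 0.2064 W 0.1205 yaw 17.01 17.11
[0.4908 0.1122] L 0.133 W 0.0785 yaw 12.94 12.44
[0.47023225 0.17806332]
6.97 [ 0.4805 -0.1495  0.1353] yaw y 104.62 q [-0.31  0.15  0.57  1.93 -0.09  1.09  2.12] gap 0.0853 F [ 0.3 -0.3 -0.7]
shift [-0.0728  0.3196 -0.0045] turn 1.531
```

>>> arm_command --motion '[[0,[-0.005,0.025,-0.005],0.12],[0,[-0.01,0.05,-0.01],0.24],[0,[-0.016,0.075,-0.01],0.36],[0,[-0.022,0.1,-0.01],0.48],[0,[-0.028,0.125,-0.01],0.6],[0,[-0.034,0.15,-0.01],0.72],[0,[-0.04,0.175,-0.01],0.84],[0,[-0.046,0.2,-0.01],0.96],[0,[-0.052,0.225,-0.01],1.08],[0,[-0.058,0.25,-0.01],1.2],[0,[-0.064,0.275,-0.01],1.32],[0,[-0.07,0.3,-0.01],1.44],[0,[-0.073,0.32,-0.01],1.53],[0,[-0.073,0.32,-0.01],1.53],[0,[-0.073,0.32,-0.01],1.53]]'

```text
time_s: 8.22
eef_pos: [0.4693, 0.1791, 0.144]
tcp_rot: [0.001, 0.594, 0.805, 0.0]
force: [-0.2, -0.3, -0.1]
finger_gap: 0.0428
```

```bash
python3 - <<'E'
from m import *
go(.4702,.178,.04,16.9)
c=camera('side'); crop(c,'pics/s5.png',80,100,260,200,3)
c=camera('wrist'); cv2.imwrite('pics/w5.png',c['image'][:,:,::-1])
E
```

```text
8.22 [0.4693 0.1791 0.144 ] yaw y 17.15 q [-0.78  0.13  0.35  1.91 -0.05  1.11 -0.11] gap 0.0428 F [-0.2 -0.3 -0.1]
shift [-0.0012  0.0005  0.104 ] turn 0.0043
```

View pics/s5.png

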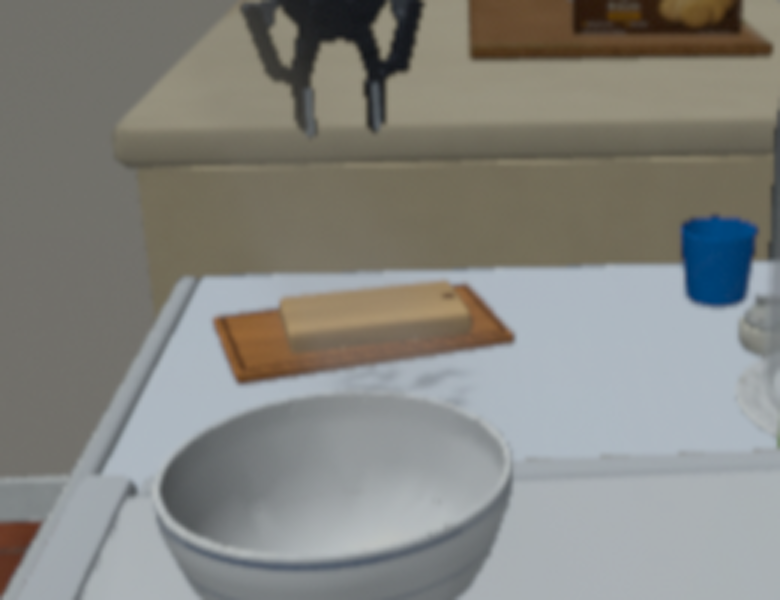

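View pics/w5.png

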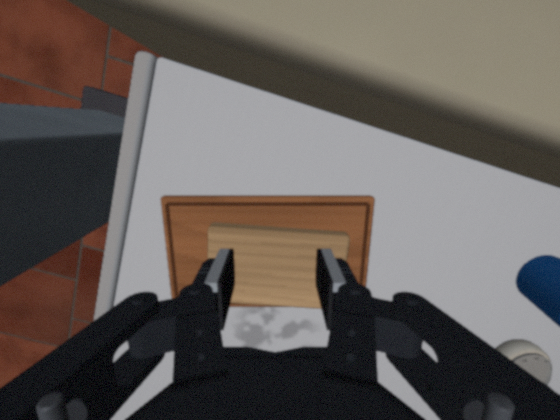

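>>> arm_command --motion '[[0,[0,0,0.03],0],[0,[0,0,0.06],0],[0,[0,0,0.085],0],[0,[0,0,0.1],0],[0,[0,0,0.108],0],[0,[0,0,0.114],0],[0,[0,0,0.118],0],[0,[0,0,0.12],0],[0,[0,0,0.12],0],[0,[0,0,0.12],0]]'

```text
time_s: 9.15
eef_pos: [0.4707, 0.1775, 0.0252]
tcp_rot: [0.001, 0.595, 0.804, 0.001]
force: [0.4, -0.2, 0.1]
finger_gap: 0.0427
```

```bash
python3 - <<'E'
from m import *
st()
c=camera('side'); crop(c,'pics/s6.png',120,160,160,80,5)
c=camera('top'); crop(c,'pics/t6.png',140,220,190,150,4)
c=camera('wrist'); cv2.imwrite('pics/w6.png',c['image'][:,:,::-1])
E
```

```text
9.15 [0.4707 0.1775 0.0252] yaw y 17.0 q [-0.75  0.3   0.33  2.01 -0.13  0.85 -0.05] gap 0.0427 F [ 0.4 -0.2  0.1]
```

View pics/s6.png

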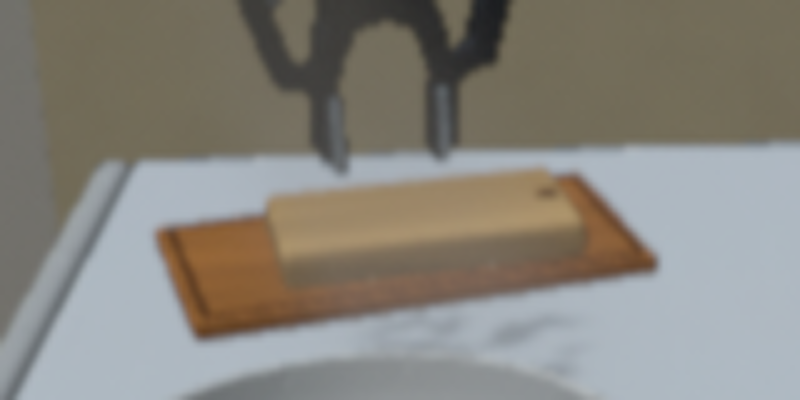

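View pics/w6.png

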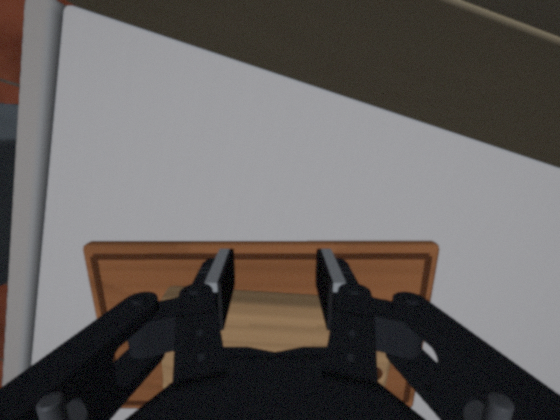

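```bash
python3 - <<'E'
from m import *
c=camera('side'); a=np.radians(17)
for s in (-1,1):
  for z in (.02,.025,.03,.035,.04):
    b=np.array([.4707,.1775])+s*.027*np.array([np.cos(a),np.sin(a)])
    for o in (-.011,.011):
      q=b+o*np.array([-np.sin(a),np.cos(a)]); p=proj(c,[[*q,z]])[0]; print(s,z,o,((p-[120,160])*5).round(0),end=' ')
    print()
E
```

```text
-1 0.02 -0.011 [335. 190.] -1 0.02 0.011 [326. 175.] 
-1 0.025 -0.011 [334. 181.] -1 0.025 0.011 [325. 166.] 
-1 0.03 -0.011 [333. 171.] -1 0.03 0.011 [324. 156.] 
-1 0.035 -0.011 [333. 161.] -1 0.035 0.011 [323. 146.] 
-1 0.04 -0.011 [332. 151.] -1 0.04 0.011 [323. 136.] 
1 0.02 -0.011 [446. 176.] 1 0.02 0.011 [435. 161.] 
1 0.025 -0.011 [445. 166.] 1 0.025 0.011 [434. 152.] 
1 0.03 -0.011 [445. 156.] 1 0.03 0.011 [434. 142.] 
1 0.035 -0.011 [444. 147.] 1 0.035 0.011 [433. 133.] 
1 0.04 -0.011 [444. 137.] 1 0.04 0.011 [433. 123.]
```

>>> arm_command --motion '[[0,[0,0,0.006],0],[0,[0,0,0.012],0],[0,[0,0,0.0145],0],[0,[0,0,0.0145],0],[0,[-0.005,0,0.0145],0],[0,[-0.01,0,0.0145],0],[0,[-0.015,0,0.0145],0],[0,[-0.02,0,0.0145],0],[0,[-0.025,0,0.0145],0],[0,[-0.03,0,0.0145],0],[0,[-0.035,0,0.0145],0],[0,[-0.04,0,0.0145],0],[0,[-0.045,0,0.0145],0],[0,[-0.05,0,0.0145],0],[0,[-0.05,0,0.0145],0]]'

```text
time_s: 10.6
eef_pos: [0.4855, 0.1284, 0.0106]
tcp_rot: [0.001, 0.595, 0.804, 0.001]
force: [-0.8, 0.1, -0.0]
finger_gap: 0.0426
```

```bash
python3 - <<'E'
from m import *
st()
c=camera('side'); crop(c,'pics/s7.png',120,160,160,100,5)
c=camera('wrist'); cv2.imwrite('pics/w7.png',c['image'][:,:,::-1])
E
```

```text
10.6 [0.4855 0.1284 0.0106] yaw y 16.93 q [-0.66  0.32  0.35  2.02 -0.15  0.82  0.07] gap 0.0426 F [-0.8  0.1 -0. ]
```

View pics/s7.png

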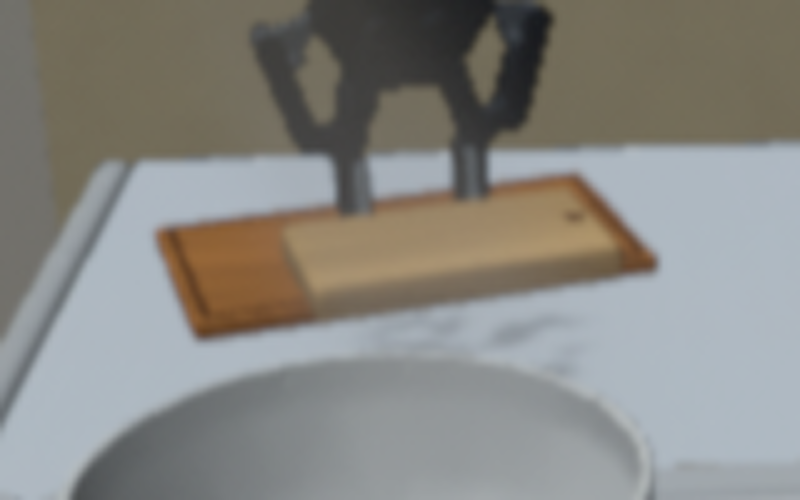

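View pics/w7.png

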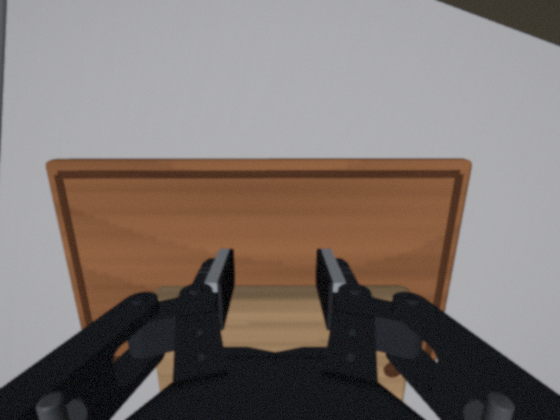

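>>> arm_command --motion '[[0,[-0.006,0,0],0],[0,[-0.012,0,0],0],[0,[-0.018,0,0],0],[0,[-0.024,0,0],0],[0,[-0.03,0,0],0],[0,[-0.036,0,0],0],[0,[-0.042,0,0],0],[0,[-0.048,0,0],0],[0,[-0.053,0,0],0],[0,[-0.058,0,0],0],[0,[-0.063,0,0],0],[0,[-0.068,0,0],0],[0,[-0.068,0,0],0],[0,[-0.068,0,0],0]]'

```text
time_s: 11.87
eef_pos: [0.5051, 0.064, 0.0106]
tcp_rot: [0.001, 0.595, 0.804, 0.001]
force: [-1.0, 0.2, -0.4]
finger_gap: 0.0425
```

```bash
python3 - <<'E'
from m import *
st()
c=camera('side'); crop(c,'pics/s8.png',120,160,160,100,5)
c=camera('wrist'); cv2.imwrite('pics/w8.png',c['image'][:,:,::-1])
E
```

```text
11.87 [0.5051 0.064  0.0106] yaw y 16.94 q [-0.55  0.34  0.38  2.   -0.17  0.83  0.22] gap 0.0425 F [-1.   0.2 -0.4]
```

View pics/s8.png

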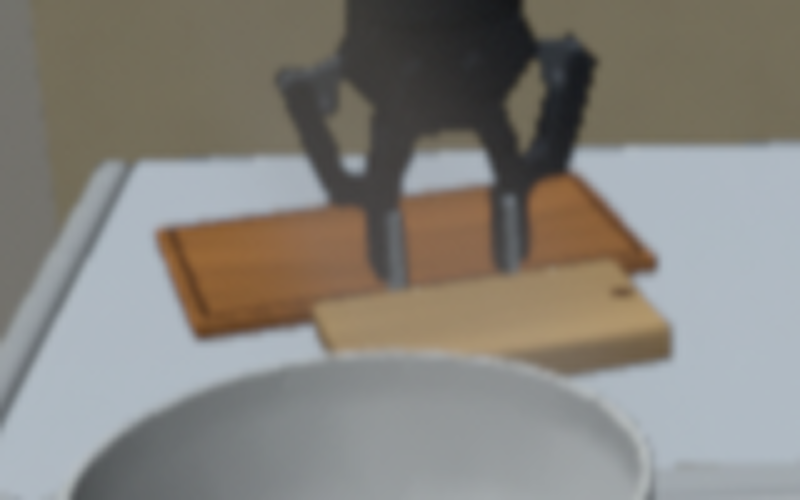

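View pics/w8.png

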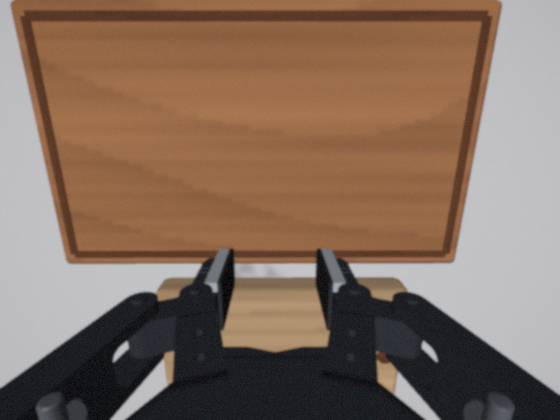

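>>> arm_command --motion '[[0,[0.006,0,0],0],[0,[0.012,0,-0.01],0],[0,[0.012,0,-0.045],0],[-1,[0.012,0,-0.085],0],[-1,[0.012,0,-0.125],0],[-1,[0.012,0,-0.14],0],[-1,[0.012,0,-0.14],0],[-1,[0.012,0,-0.14],0]]'

```text
time_s: 12.63
eef_pos: [0.5014, 0.077, 0.1519]
tcp_rot: [0.002, 0.595, 0.804, 0.002]
force: [-0.3, 0.1, -0.9]
finger_gap: 0.0854
```

```bash
python3 - <<'E'
from m import *
go(.48,-.15,.15,104.6)
c=camera('top'); crop(c,'pics/t9.png',200,220,190,150,4)
E
```

```text
12.63 [0.5014 0.077  0.1519] yaw y 17.04 q [-0.62  0.13  0.41  1.89 -0.06  1.12  0.11] gap 0.0854 F [-0.3  0.1 -0.9]
shift [-0.2107 -0.087   0.0015] turn -1.5283
```

View pics/t9.png

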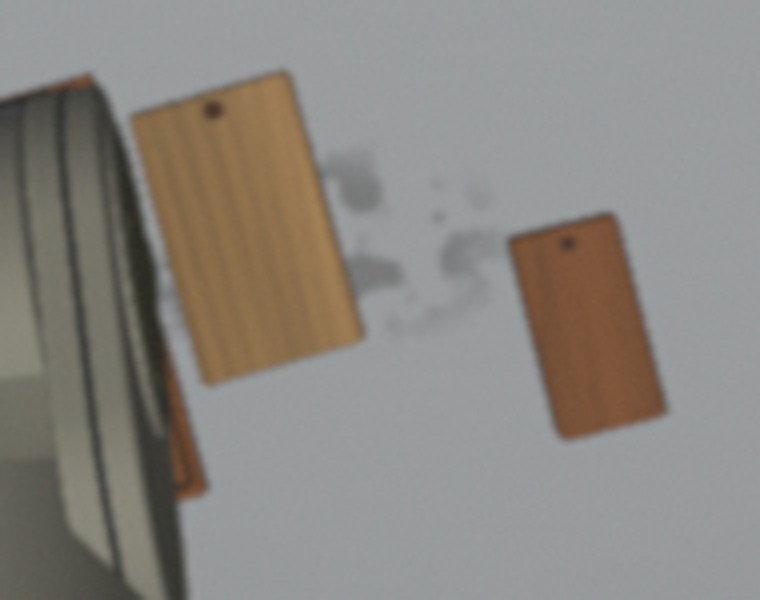

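```bash
python3 - <<'E'
from m import *
c=camera('top')
board(c,[(508,240),(615,212),(667,412),(562,440)],.02,200,220,4)
board(c,[(132,116),(288,70),(365,338),(208,385)],.018,200,220,4)
E
```

```text
[ 0.4797 -0.1508] L 0.0967 W 0.0523 yaw 14.79 15.3
[0.5244 0.0116] L 0.133 W 0.0782 yaw 16.9 17.19
```

>>> arm_command --motion '[[-1,[-0.02,-0.01,0],-0.12],[-1,[-0.04,-0.02,0],-0.24],[-1,[-0.06,-0.03,0],-0.36],[-1,[-0.08,-0.035,0],-0.48],[-1,[-0.1,-0.042,0],-0.6],[-1,[-0.12,-0.05,0],-0.72],[-1,[-0.14,-0.058,0],-0.84],[-1,[-0.16,-0.066,0],-0.96],[-1,[-0.18,-0.074,0],-1.08],[-1,[-0.2,-0.082,0],-1.2],[-1,[-0.211,-0.087,0],-1.32],[-1,[-0.211,-0.087,0],-1.44],[-1,[-0.211,-0.087,0],-1.53],[-1,[-0.211,-0.087,0],-1.53],[-1,[-0.211,-0.087,0],-1.53]]'

```text
time_s: 13.98
eef_pos: [0.4783, -0.1506, 0.1489]
tcp_rot: [-0.0, -0.126, 0.992, -0.0]
force: [0.1, 0.2, -0.4]
finger_gap: 0.0855
```

```bash
python3 - <<'E'
from m import *
go(.48,-.15,.005,104.6)
c=camera('top'); crop(c,'pics/t10.png',140,220,190,150,4)
E
```

```text
13.98 [ 0.4783 -0.1506  0.1489] yaw y 104.52 q [-0.26  0.13  0.51  1.91 -0.07  1.12  2.1 ] gap 0.0855 F [ 0.1  0.2 -0.4]
shift [-1.900e-03  1.000e-04  1.439e-01] turn -0.0013
```

View pics/t10.png

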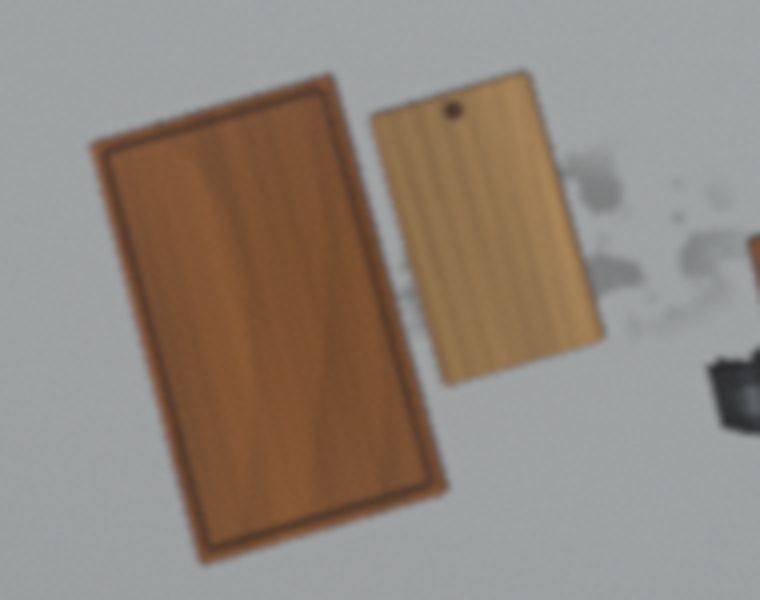

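>>> arm_command --motion '[[-1,[-0.001,0,0.04],0],[-1,[-0.001,0,0.075],0],[-1,[-0.001,0,0.1],0],[-1,[-0.001,0,0.12],0],[-1,[-0.001,0,0.132],0],[-1,[-0.001,0,0.14],0],[-1,[-0.001,0,0.144],0],[-1,[-0.001,0,0.144],0],[0,[-0.001,0,0.144],0],[0.5,[-0.001,0,0.144],0],[1,[-0.001,0,0.144],0],[1,[-0.001,0,0.144],0],[1,[-0.001,0,0.144],0],[1,[-0.001,0,0.144],0],[1,[-0.001,0,0.144],0],[1,[-0.001,0,0.144],0]]'

```text
time_s: 15.37
eef_pos: [0.4802, -0.1504, 0.0064]
tcp_rot: [0.001, -0.126, 0.992, -0.0]
force: [-1.6, 0.8, 8.3]
finger_gap: 0.052
```

>>> arm_command --motion '[[1,[0,0,-0.01],0],[1,[0,0,-0.03],0],[1,[0,0,-0.06],0],[1,[0,0,-0.09],0],[1,[0,0,-0.1],0],[1,[0,0,-0.1],0]]'

```text
time_s: 15.87
eef_pos: [0.482, -0.1509, 0.1099]
tcp_rot: [0.004, -0.126, 0.992, -0.001]
force: [1.0, -0.1, -0.6]
finger_gap: 0.0523
```

```bash
python3 - <<'E'
from m import *
go(.481,.1168,.08,107)
E
```

```text
15.87 [ 0.482  -0.1509  0.1099] yaw y 104.48 q [-0.26  0.18  0.52  1.95 -0.1   1.03  2.13] gap 0.0523 F [ 1.  -0.1 -0.6]
shift [-0.0657  0.2595  0.0299] turn -0.044
```

>>> arm_command --motion '[[1,[0,0,0],0],[1,[0,0,0],0]]'

```text
time_s: 16.03
eef_pos: [0.4818, -0.1508, 0.1096]
tcp_rot: [0.004, -0.126, 0.992, -0.0]
force: [-0.9, -0.0, -1.0]
finger_gap: 0.0521
```

```bash
python3 - <<'E'
from m import *
go(.481,.1168,.06,107)
E
```

```text
16.03 [ 0.4818 -0.1508  0.1096] yaw y 104.48 q [-0.26  0.18  0.52  1.95 -0.11  1.03  2.13] gap 0.0521 F [-0.9 -0.  -1. ]
shift [-0.0657  0.2594  0.0496] turn -0.044
```

>>> arm_command --motion '[[1,[-0.008,0.03,0],-0.044],[1,[-0.017,0.065,0],-0.044],[1,[-0.025,0.1,0],-0.044],[1,[-0.034,0.135,0],-0.044],[1,[-0.043,0.17,0],-0.044],[1,[-0.052,0.205,0],-0.044],[1,[-0.06,0.237,0.01],-0.044],[1,[-0.066,0.259,0.03],-0.044],[1,[-0.066,0.259,0.045],-0.044],[1,[-0.066,0.259,0.05],-0.044],[1,[-0.066,0.259,0.05],-0.044],[1,[-0.066,0.259,0.05],-0.044]]'

```text
time_s: 17.03
eef_pos: [0.4811, 0.1152, 0.0593]
tcp_rot: [0.003, -0.147, 0.989, -0.001]
force: [-0.5, -0.2, -1.1]
finger_gap: 0.0522
```

```bash
python3 - <<'E'
from m import *
go(.481,.1168,.0175,107)
c=camera('wrist'); cv2.imwrite('pics/w11.png',c['image'][:,:,::-1])
for z in (0.,.01): print(outline(None,c,.481,.1168,z,17,.21,.124,0).round(1))
c=camera('side'); crop(c,'pics/s11.png',120,160,160,100,5)
E
```

```text
17.03 [0.4811 0.1152 0.0593] yaw y 106.9 q [-0.59  0.22  0.29  2.01 -0.08  0.92  1.6 ] gap 0.0522 F [-0.5 -0.2 -1.1]
shift [-0.0001  0.0016  0.0418] turn -0.0017
[[351.  345.6]
 [200.9 345.6]
 [176.3  67.4]
 [375.2  66.8]]
[[354.1 354.8]
 [197.9 354.7]
 [170.8  64.4]
 [380.7  63.8]]
```

View pics/w11.png

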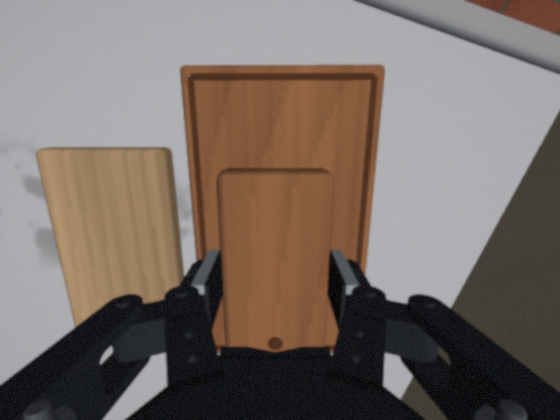

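View pics/s11.png

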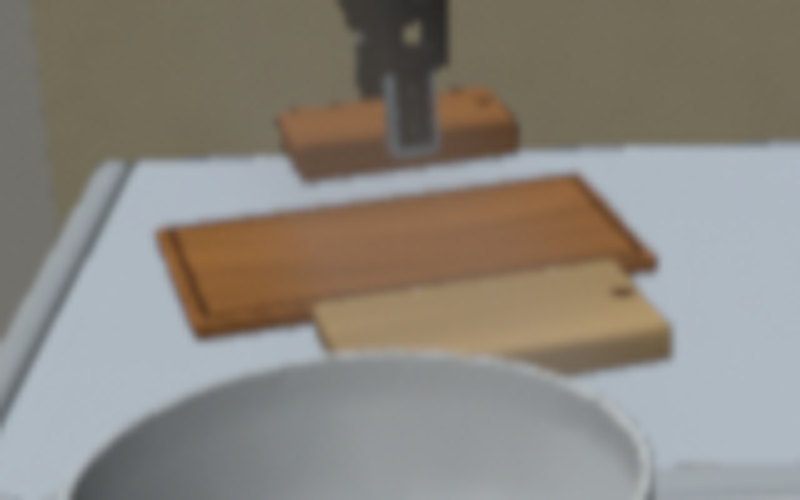

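>>> arm_command --motion '[[1,[0,0.002,0.01],-0.002],[1,[-0.001,0.0038,0.02],-0.002],[1,[-0.001,0.0038,0.03],-0.002],[1,[-0.001,0.0038,0.037],-0.002],[1,[-0.001,0.0038,0.039],-0.002],[1,[-0.001,0.0038,0.04],-0.002],[1,[-0.001,0.0038,0.04],-0.002]]'

```text
time_s: 17.72
eef_pos: [0.482, 0.1194, 0.02]
tcp_rot: [0.004, -0.148, 0.989, -0.001]
force: [0.1, 0.0, -1.1]
finger_gap: 0.0521
```

```bash
python3 - <<'E'
from m import *
go(.4815,.119,.0165,107)
c=camera('wrist'); cv2.imwrite('pics/w12.png',c['image'][:,:,::-1])
E
```

```text
17.72 [0.482  0.1194 0.02  ] yaw y 107.01 q [-0.59  0.29  0.28  2.03 -0.1   0.83  1.62] gap 0.0521 F [ 0.1  0.  -1.1]
shift [ 0.0006 -0.0003  0.0035] turn 0.0001
```

View pics/w12.png

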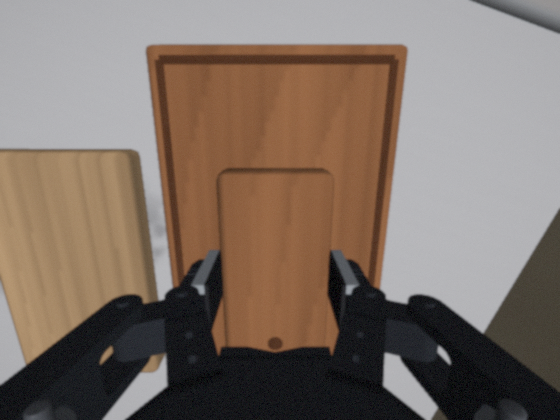

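>>> arm_command --motion '[[1,[0,0,0.002],0],[1,[0,0,0.0035],0],[1,[0,0,0.0045],0],[1,[0,0,0.005],0],[1,[0,0,0.005],0]]'

```text
time_s: 18.18
eef_pos: [0.4826, 0.1197, 0.0164]
tcp_rot: [0.004, -0.148, 0.989, -0.0]
force: [-5.7, -1.3, 13.9]
finger_gap: 0.0521
```

Contact (14 N); release and rise.

>>> arm_command --motion '[[0.2,[0,0,0],0],[-0.5,[0,0,0],0],[-1,[0,0,0],0],[-1,[0,0,0],0],[-1,[0,0,0],0],[-1,[0,0,-0.02],0],[-1,[0,0,-0.05],0],[-1,[0,0,-0.09],0],[-1,[0,0,-0.13],0],[-1,[0,0,-0.15],0],[-1,[0,0,-0.15],0]]'

```text
time_s: 19.1
eef_pos: [0.4837, 0.1203, 0.1714]
tcp_rot: [0.008, -0.148, 0.989, 0.001]
force: [0.4, 0.6, 0.3]
finger_gap: 0.0854
```

>>> arm_command --motion '[[-1,[0.01,-0.04,0],0],[-1,[0.02,-0.08,0],0],[-1,[0.03,-0.12,0],0],[-1,[0.035,-0.16,0],0],[-1,[0.04,-0.2,0],0],[-1,[0.04,-0.24,0],0],[-1,[0.04,-0.25,0],0],[-1,[0.04,-0.25,0],0]]'

```text
time_s: 19.77
eef_pos: [0.5182, -0.1345, 0.1703]
tcp_rot: [0.008, -0.145, 0.989, 0.0]
force: [0.4, -0.0, -0.2]
finger_gap: 0.0854
```

```bash
python3 - <<'E'
from m import *
st()
c=camera('top'); crop(c,'pics/t13.png',140,220,190,150,4); cv2.imwrite('pics/t13f.png',c['image'][:,:,::-1])
c=camera('side'); crop(c,'pics/s13.png',120,160,160,100,5)
E
```

```text
19.77 [ 0.5182 -0.1345  0.1703] yaw y 106.66 q [-0.31  0.17  0.54  1.82 -0.1   1.16  2.12] gap 0.0854 F [ 0.4 -0.  -0.2]
```

View pics/t13.png

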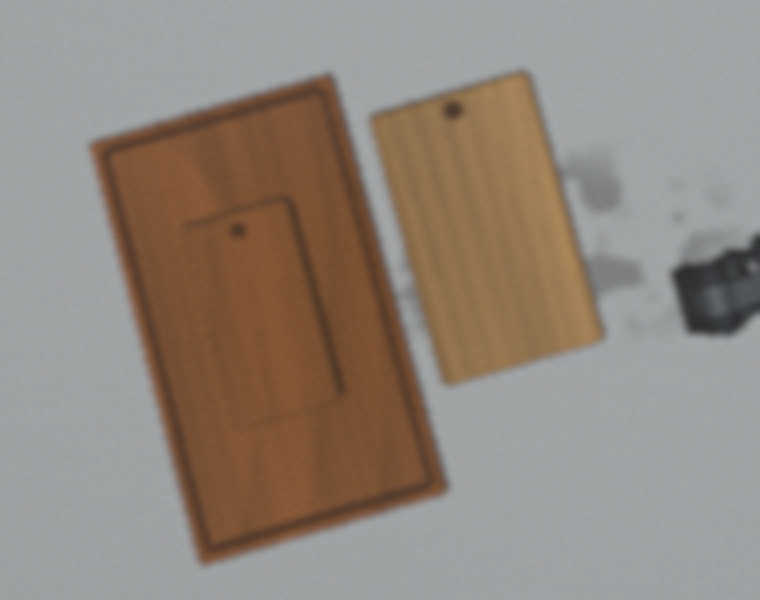

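View pics/s13.png

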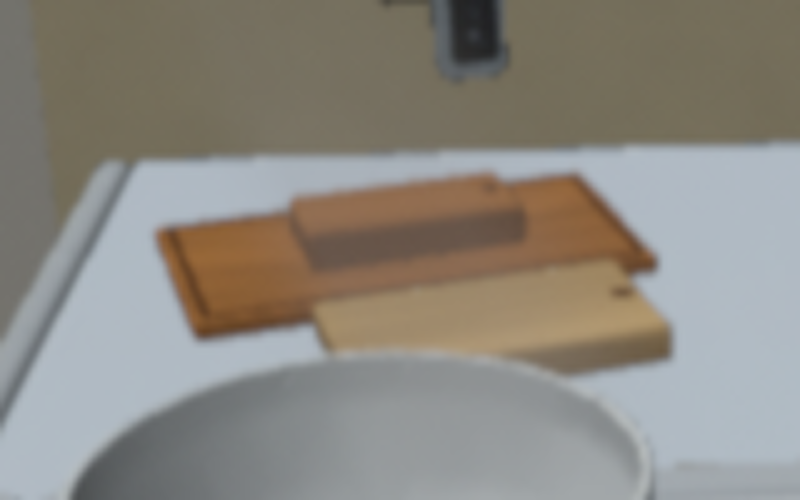

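View pics/t13f.png

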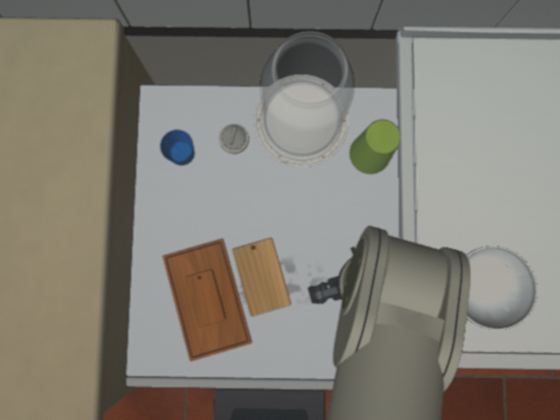

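```bash
python3 - <<'E'
from m import *
c=camera('top')
board(c,[(182,227),(289,197),(344,397),(236,428)],.03,140,220,4)
board(c,[(92,144),(332,74),(447,490),(204,563)],.01,140,220,4)
E
```

```text
[0.4829 0.117 ] L 0.0973 W 0.0525 yaw 17.02 16.46
[0.4807 0.1168] L 0.2064 W 0.1205 yaw 17.01 17.11
```

Centred within about 2 mm and aligned within about 0.5°. Bystanders unmoved, gripper clear. Handing in.

```bash
python3 - <<'E'
from cell import *
print(finish_job())
E
```

```text
the job is handed in; nothing more can be done
None
```

The job is done and handed in, about 20 s into the 67 s allowed. I lifted the small board onto a free spot on the worktop. Then I pushed the middle board off the big board's right long side with the half-open fingers, and set the small board back on the big board.

What my last checks showed:
- **Small board:** it lies flat on the big board. In the last top picture its centre is about 2 mm from the big board's centre, mostly along the long side, and its long side is within about 0.6° of the big board's.
- **Middle board:** it lies flat on the white worktop with a clear gap of about 6–8 mm to the big board.
- **Cup, timer and beaker:** they look unmoved in the top picture compared with the first one.
- **Robot:** the gripper is open and clear of everything, held above the worktop to the right of the boards. The highest force I read was about 14 N, when setting the small board down.

**Cameras disagreed:** before the final placing, the wrist and top cameras differed by about 3 mm on the big board's sideways position. I followed the wrist view, and the last top picture agrees with the result to within about 2 mm.

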